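# Whiteboard markers back on their colour rests

## Task

Put the four loose whiteboard markers on the desk away: lay each one in the marker rest of its own cap colour, down between the cheeks of both cradles and between the end stops; which way the cap points does not matter. The thin red pen and the green pencil are not markers: leave them lying where they are.

Things in the scene. Friction and masses are not known exactly. Their poses are not given: they have to be found in the camera images.
- marker_red: thick whiteboard marker, white barrel with a red cap, 132 mm long and 16 mm thick, lying flat on the desk, about 20 g, loose. Origin at the middle of its length on its underside; its y axis runs along the barrel, z up. Grip it across the barrel (its x axis) near the middle.
- marker_green: thick whiteboard marker, white barrel with a green cap, 132 mm long and 16 mm thick, lying flat on the desk, about 20 g, loose. Origin at the middle of its length on its underside; its y axis runs along the barrel, z up. Grip it across the barrel (its x axis) near the middle.
- marker_blue: thick whiteboard marker, white barrel with a blue cap, 138 mm long and 13 mm thick, lying flat on the desk, about 20 g, loose. Origin at the middle of its length on its underside; its y axis runs along the barrel, z up. Grip it across the barrel (its x axis) near the middle.
- marker_black: thick whiteboard marker, white barrel with a black cap, 132 mm long and 16 mm thick, lying flat on the desk, about 20 g, loose. Origin at the middle of its length on its underside; its y axis runs along the barrel, z up. Grip it across the barrel (its x axis) near the middle.
- rest_red: marker rest fixed to the desk: white plate 50 x 176 mm, 4 mm thick, with a red cradle at each end. Origin at the plate's centre, underside; y along the rest, z up. A marker lies along y in both cradles: floors 12 mm above the desk, cheeks 24 mm high, 30 mm apart (42 mm outside), end stops 24 mm high, 160 mm apart. For 48 mm either way from the centre only the plate lies: room for fingers.
- rest_green: marker rest fixed to the desk: white plate 50 x 176 mm, 4 mm thick, with a green cradle at each end. Origin at the plate's centre, underside; y along the rest, z up. A marker lies along y in both cradles: floors 12 mm above the desk, cheeks 24 mm high, 30 mm apart (42 mm outside), end stops 24 mm high, 160 mm apart. For 48 mm either way from the centre only the plate lies: room for fingers.
- rest_blue: marker rest fixed to the desk: white plate 50 x 176 mm, 4 mm thick, with a blue cradle at each end. Origin at the plate's centre, underside; y along the rest, z up. A marker lies along y in both cradles: floors 12 mm above the desk, cheeks 24 mm high, 30 mm apart (42 mm outside), end stops 24 mm high, 160 mm apart. For 48 mm either way from the centre only the plate lies: room for fingers.
- rest_black: marker rest fixed to the desk: white plate 50 x 176 mm, 4 mm thick, with a black cradle at each end. Origin at the plate's centre, underside; y along the rest, z up. A marker lies along y in both cradles: floors 12 mm above the desk, cheeks 24 mm high, 30 mm apart (42 mm outside), end stops 24 mm high, 160 mm apart. For 48 mm either way from the centre only the plate lies: room for fingers.
- red_pen: thin all-red ball pen, 145 mm long, 12 mm wide with its clip, 9 mm high, lying loose on the desk; not a marker, stays where it is. Origin at the middle of its underside, y along it.
- green_pencil: thin dark green pencil, 160 mm long, 7 mm thick, lying loose on the desk; not a marker, stays where it is. Origin at the middle of its underside, y along it.

How it is judged:
By the outcome, as a careful person would: the job done as asked, in the order asked, and still so for the second after the job is handed in, with the robot touching nothing.
It also fails if it takes over 96 s, if anything falls off the work surface, if the arm or the gripper's body presses on something with over 40 N, if the wrist force passes 120 N, or if a joint passes its speed limit or range.

## Robot

A 6-joint arm with a two-finger parallel gripper is mounted at the origin on a cart in front of the work surface, level with it; the furniture and walls round the work are solid. World frame = base frame: x ahead of the robot, y to its left, z up, the work surface at z = 0. Lengths are in m, angles in rad, forces in N, time in s.
With the tool pointing down it reaches from about 0.375 to 0.75 m from the base axis. Payload 9 kg.
Tool frame: the origin (TCP) lies midway between the tips of the shut fingers; the grasp point (between the pads) lies 19 mm behind it; z points along the fingers, y is the line along which they close (so a half turn about z gives the same grasp; the last joint's range is limited). The gripper opens to 85 mm and grips with 20 to 120 N. Pads are 22 mm wide; open, the fingers measure 114 mm over their backs; the gripper's body (76 mm by 85 mm) begins 54 mm behind the grasp point. The pads swing forward as they close: fully open they stand 13 mm farther back than shut.
Start: joints at [-1.332, 0.104, 0.097, 1.564, 0, 1.353], TCP at [0.265, -0.539, 0.231] pointing down, gripper open.
Joint ranges: [-2.99, 2.99], [-0.84, 1.86], [-1.1, 1.16], [-1.84, 2.11], [-1.51, 1.56], [-3.14, 3.14]. Speed limits (rad/s): [2.22, 2.22, 2.57, 3.14, 3.14, 3.14].

## Interface

Orientations are given as a 3x3 rotation matrix whose columns are the frame's x, y, z axes.
In Python, from plant import env gives the robot as it stands. Calls block until the motion is done:
- env.reach(position, orientation): joint-space move of the TCP to a pose.
- env.servo_line(position, rotation=None, speed=0.15): straight line of the TCP; rotation=None keeps the orientation; speed is the mean speed in m/s.
- env.move_joints(angles): joint-space move.
- env.set_gripper(opening, grip_force=None): finger opening in m; grip_force is the grip in N (None keeps the last); returns when the fingers have stopped.
- env.wait(seconds).
- env.solve_ik(position, orientation): joint angles nearest the present ones, or None.
- env.get_state(): the state.
- env.capture(name): name is "scene" or "top"; returns the picture (420x560x3 uint8, blue, green, red); there is no depth.
- env.camera_model(name): a dict with "fov_y" (degrees; the focal length in pixels is half the picture's height over the tangent of half this angle, whatever the lens; pixels are square), "cx", "cy" (the principal point, pixels), "D" ([k1, k2, p1, p2, k3] as OpenCV has them; the pictures are not rectified), "camera_from_world" (4x4, takes a point from world to camera coordinates). Camera axes: x right, y down, z forward; pixel columns grow to the right and rows downward; lengths in m; the calibration is good to about 2 mm. A picture is of the moment at which its call begins. camera_model takes no time and is no camera call.
A pose or a line that the arm cannot do raises env.MotionError and nothing moves.
- env.close_job(): hands the job in, once; it reports no verdict.
Trained networks look in the newest picture that a camera, given by its name, has taken for a name from the list of things; names that differ only in an ending like _2 or _b are one class to them, and where a whole thing is asked for, a point or a joint stands for the part that bears it (a point fixed in the world has none). Each returns a list of dicts, best first, with "p" (0 to 1); they miss things now and then, are a little off and sometimes report something else, mostly with a low value. They report only what shows in the picture. A call takes as long as a camera call.
- env.boxes_of(camera, thing): "position" ([x, y, z] in m, in world coordinates, good to about 4 mm: the middle of the surface that is visible of it).
- env.tip_of(camera, thing): "position" ([x, y, z] in m, in world coordinates, good to about 4 mm: a listed point, or the origin of a listed thing).
The state is a dict: "time_s": time; "joint_pos": joint angles; "qvel": joint speeds; "joint_torque": joint torques, N m; "tool_pos": TCP position; "tcp_rot": TCP orientation; "wrist_force": force on the tool from outside, world axes, zero at the start; "moment": the same for the moment, N m; "opening": finger opening in m.
Only numpy, scipy, OpenCV 4.12 (cv2) and the standard library are available. Lean on these libraries where they do the work, as an engineer would, in place of code of your own. Each camera call takes 0.05 s, during which the arm holds its last target. There are 200 camera calls.

## Working session

There is one attempt and no reset: what is moved stays moved. The work goes in short steps, each a Python script; the robot and the scene stay as the last script left them, time stands still between calls to the robot, and variables do not carry over. Pictures are saved under pics/ and viewed, on a budget of 14 in all, crops included, one or two more only if the job needs it, and the job is handed in when it is done.

```bash
ls; mkdir -p pics; python3 - <<'E'
from plant import env
import cv2
for n in("scene","top"):
    cv2.imwrite(f"pics/{n}0.png",env.capture(n)); m=env.camera_model(n); print(n,m)
things=["marker_red","marker_green","marker_blue","marker_black","rest_red","rest_green","rest_blue","rest_black","red_pen","green_pencil"]
for t in things:
    print(t,[([round(v,3) for v in d["position"]],round(d["p"],2)) for d in env.tip_of("top",t)[:3]])
print(env.get_state()["time_s"])
E
```

```text
pics
scene {'fov_y': 49.912842200038725, 'cx': 288.39114654534484, 'cy': 213.29869850571492, 'D': array([-0.1271207,  0.       ,  0.       ,  0.       ,  0.       ]), 'camera_from_world': array([[ 0.51128614, -0.85928443,  0.01472254, -0.28547869],
       [-0.37405371, -0.23792505, -0.89636794,  0.24720553],
       [ 0.77373788,  0.45279349, -0.44306631,  0.78714687],
       [ 0.        ,  0.        ,  0.        ,  1.        ]])}
top {'fov_y': 55.58118631906818, 'cx': 279.2078539649689, 'cy': 205.36438619784394, 'D': array([-0.0730234,  0.       ,  0.       ,  0.       ,  0.       ]), 'camera_from_world': array([[ 0.01979512, -0.99931703,  0.03120295, -0.0459427 ],
       [-0.99663434, -0.02220591, -0.07891061,  0.52054349],
       [ 0.0795496 , -0.02953589, -0.99639324,  0.95542424],
       [ 0.        ,  0.        ,  0.        ,  1.        ]])}
marker_red [([0.433, -0.288, 0.002], 0.84)]
marker_green [([0.439, -0.381, 0.001], 0.7), ([0.538, 0.343, -0.002], 0.58)]
marker_blue [([0.43, -0.181, -0.0], 0.78), ([0.541, 0.134, -0.003], 0.33)]
marker_black [([0.611, -0.287, -0.005], 0.85), ([0.425, -0.179, -0.001], 0.28)]
rest_red [([0.496, 0.238, -0.001], 0.98)]
rest_green [([0.539, 0.136, 0.002], 0.85)]
rest_blue [([0.553, 0.029, -0.002], 0.68)]
rest_black [([0.538, 0.343, -0.003], 0.73)]
red_pen [([0.633, -0.184, -0.001], 0.66)]
green_pencil [([0.438, -0.094, -0.004], 0.46)]
0.6
```

View pics/top0.png

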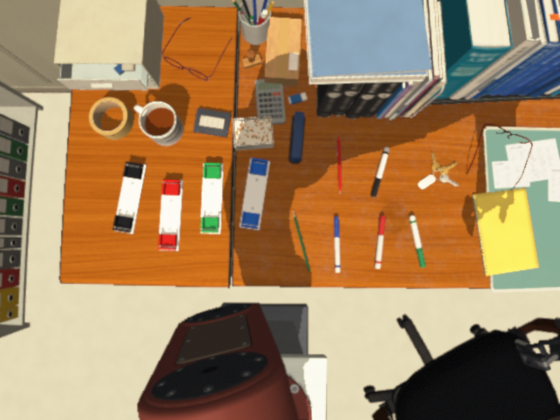

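View pics/scene0.png

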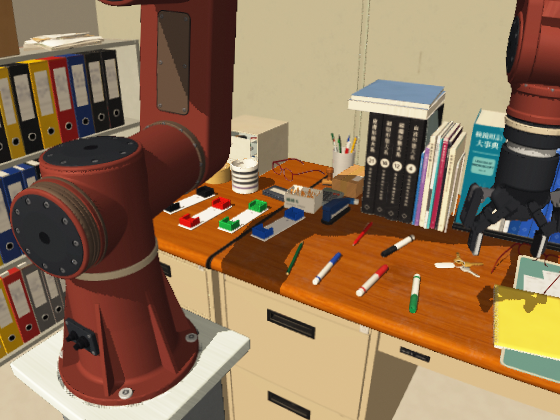

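The top view shows the markers at blue (337,243), red (380,241), green (417,239) and black (380,171). The pen is at (339,165) and the pencil at (302,245). The rests are black (129,197), red (171,214), green (212,198) and blue (255,194), the last one in shadow. The scene view agrees, and the arm is clear of everything. Next I'll rectify to metric planes and measure.

```bash
cat > h.py <<'E'
import numpy as np, cv2
from plant import env
X0,X1,Y0,Y1=.33,.73,-.46,.42; S=1000
def rect(img,z,name="top"):
    "metric view at height z: col -> y decreasing, row -> x decreasing, 1 px = 1 mm"
    m=env.camera_model(name); f=210/np.tan(np.radians(m["fov_y"]/2))
    K=np.array([[f,0,m["cx"]],[0,f,m["cy"]],[0,0,1]]); T=np.array(m["camera_from_world"])
    x=X1-np.arange(int((X1-X0)*S))/S; y=Y1-np.arange(int((Y1-Y0)*S))/S
    yy,xx=np.meshgrid(y,x); P=np.stack([xx,yy,np.full_like(xx,z)],-1).reshape(-1,3)
    uv,_=cv2.projectPoints(P,cv2.Rodrigues(T[:3,:3])[0],T[:3,3],K,np.array(m["D"]))
    uv=uv.reshape(*xx.shape,2).astype(np.float32)
    return cv2.remap(img,uv[...,0],uv[...,1],cv2.INTER_CUBIC)
def w2p(x,y): return int(round((Y1-y)*S)),int(round((X1-x)*S))
def p2w(c,r): return np.array([X1-r/S,Y1-c/S])
def blob(mask,c,rx,ry):
    "mask pixels within a window about world point c -> minAreaRect and PCA: centre, axis, length, width"
    u,v=w2p(*c); w=np.zeros_like(mask); a=(slice(max(0,int(v-rx*S)),int(v+rx*S)),slice(max(0,int(u-ry*S)),int(u+ry*S)))
    w[a]=mask[a]; w=cv2.morphologyEx(w,cv2.MORPH_OPEN,np.ones((3,3),np.uint8))
    n,l,st,_=cv2.connectedComponentsWithStats(w)
    k=1+np.argmax(st[1:,4]); pts=cv2.findNonZero((l==k).astype(np.uint8))
    (cc,rr),(a,b),_=cv2.minAreaRect(pts); q=p2w(0,0)
    xy=np.array([p2w(p[0][0],p[0][1]) for p in pts]); d=xy-xy.mean(0)
    ax=np.linalg.svd(d,full_matrices=False)[2][0]; ax*=np.sign(ax[0]) or 1
    return p2w(cc,rr),np.arctan2(ax[1],ax[0]),max(a,b),min(a,b)
E
python3 - <<'E'
from h import *
img=cv2.imread("pics/top0.png")
R8=rect(img,.008); R4=rect(img,.004)
def masks(R):
    hsv=cv2.cvtColor(R,cv2.COLOR_BGR2HSV).astype(int); h,s,v=hsv[...,0],hsv[...,1],hsv[...,2]
    white=(s<110)&(v>90)
    wood=(h>=5)&(h<=20)&(s>130)
    return (white*255).astype(np.uint8),((~wood)*255).astype(np.uint8)
w8,n8=masks(R8); w4,n4=masks(R4)
for k,c in dict(red=(.433,-.288),green=(.439,-.381),blue=(.43,-.181),black=(.611,-.287)).items():
    for nm,m in(("all",n8),("white",w8)):
        c2,a,L,W=blob(m,c,.085,.04); print("marker",k,nm,c2.round(4),round(np.degrees(a),1),int(L),int(W))
        if nm=="all": cv2.line(R8,w2p(*(c2-.07*np.array([np.cos(a),np.sin(a)]))),w2p(*(c2+.07*np.array([np.cos(a),np.sin(a)]))),(255,0,255),1)
for k,c in dict(red=(.496,.238),green=(.539,.136),blue=(.553,.029),black=(.538,.343)).items():
    for nm,m in(("all",n4),("white",w4)):
        c2,a,L,W=blob(m,c,.1,.048); print("rest",k,nm,c2.round(4),round(np.degrees(a),1),int(L),int(W))
        col=(255,0,255) if nm=="all" else (0,255,255)
        d=np.array([np.cos(a),np.sin(a)]); cv2.line(R8,w2p(*(c2-.07*d)),w2p(*(c2+.07*d)),col,1)
cv2.imwrite("pics/r1.png",cv2.resize(R8,(800,364)))
E
```

```text
marker red all [ 0.4365 -0.2884] -5.6 134 17
marker red white [ 0.4218 -0.2869] -5.8 65 16
marker green all [ 0.4407 -0.3844] 12.8 136 18
marker green white [ 0.4629 -0.3792] 12.8 88 17
marker blue all [ 0.4295 -0.18  ] 2.1 141 15
marker blue white [ 0.4199 -0.1802] 1.8 119 14
marker black all [ 0.6146 -0.2889] -16.2 135 18
marker black white [ 0.6377 -0.2954] -16.3 85 17
rest red all [0.494  0.2353] -1.1 177 53
rest red white [0.4933 0.235 ] -0.8 176 53
rest green all [0.539 0.134] -0.1 180 54
rest green white [0.5375 0.1335] -1.1 177 53
rest blue all [0.5522 0.0275] -7.4 181 54
rest blue white [0.5518 0.0273] -7.7 179 53
rest black all [0.5352 0.3392] -8.2 179 54
rest black white [0.535  0.3392] -7.7 178 53
```

View pics/r1.png

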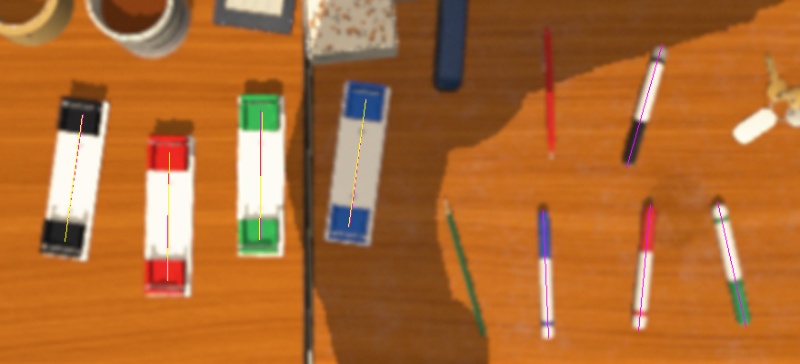

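Sizes match the specs: markers 134–141 mm against 132–138 mm, rests 177–181 mm against 176 mm. The overlay axes sit on each marker and rest. I'll start with the black marker.

```bash
cat >> h.py <<'E'
M=dict(red=(.4365,-.2884,-5.6),green=(.4407,-.3844,12.8),blue=(.4295,-.18,2.0),black=(.6146,-.2889,-16.2))
T=dict(red=(.4937,.2352,-1.0),green=(.5385,.1338,-.6),blue=(.552,.0274,-7.5),black=(.5351,.3392,-8.0))
def pose(p,z):
    "downward pose whose fingers close across axis angle p[2]; the half turn nearer the present wrist"
    best=None; q0=env.get_state()["joint_pos"]
    for s in(1,-1):
        a=np.radians(p[2]); y=s*np.array([-np.sin(a),np.cos(a),0]); zz=np.array([0,0,-1.])
        R=np.column_stack([np.cross(y,zz),y,zz]); q=env.solve_ik([p[0],p[1],z],R)
        if q is not None and abs(q[5])<2.9:
            d=abs(q[5]-q0[5])
            if best is None or d<best[0]: best=(d,R)
    return best[1]
def log(s):
    t=env.get_state(); print(s,round(t["time_s"],1),np.round(t["tool_pos"],4),"open",round(t["opening"],4),"F",np.round(t["wrist_force"],1))
def pick(c):
    p=M[c]; z=.002 if c=="blue" else .003; R=pose(p,.13)
    env.set_gripper(.045,25); env.reach([p[0],p[1],.13],R); env.servo_line([p[0],p[1],z],speed=.15)
    log("down"); env.set_gripper(0,25); log("grip"); env.servo_line([p[0],p[1],.13],speed=.2); log("lift")
def place(c):
    p=T[c]; z=(.002 if c=="blue" else .003)+.013; R=pose(p,.13)
    env.reach([p[0],p[1],.13],R); env.servo_line([p[0],p[1],.04],speed=.2); env.servo_line([p[0],p[1],z],speed=.08)
    log("placed"); env.set_gripper(.045); env.servo_line([p[0],p[1],.13],speed=.15); log("up")
E
python3 - <<'E'
from h import *
pick("black"); cv2.imwrite("pics/p1.png",cv2.resize(env.capture("scene")[150:320,260:560],None,fx=2,fy=2))
E
```

```text
down 3.7 [ 0.6153 -0.2895  0.0043] open 0.0452 F [-0.5  0.3  1.1]
grip 4.1 [ 0.6152 -0.2894  0.0041] open 0.0116 F [-0.3  0.4  6.1]
lift 4.9 [ 0.614  -0.2885  0.1284] open 0.0115 F [ 0.9  0.  -1. ]
```

View pics/p1.png

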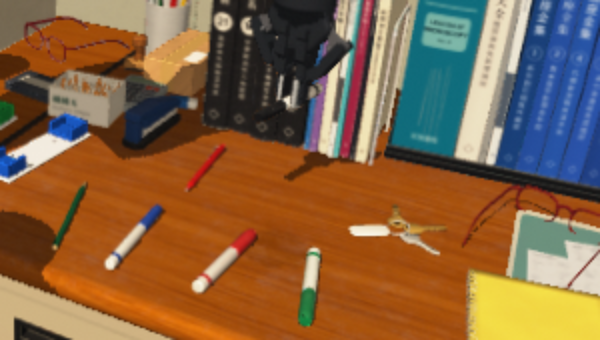

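The black marker is lifted, with its white barrel at about (285,95) between the fingers, roughly level. The opening of 11.6 mm (not 16 mm) means it's held above the centreline, so I'll grip lower on the rest. I'll place this one and check it.

```bash
python3 - <<'E'
from h import *
place("black")
env.reach([.45,.15,.22],pose((.45,.15,0),.22)) if 0 else None
i=env.capture("scene"); t=env.capture("top"); cv2.imwrite("pics/top2.png",t)
a=cv2.resize(i[140:270,120:320],(600,390)); b=cv2.resize(t[140:260,80:280],(600,360))
cv2.imwrite("pics/c2.png",cv2.resize(np.vstack([a,b]),(480,600)))
E
```

```text
placed 8.2 [0.5348 0.3391 0.0154] open 0.0115 F [-0.1 -0.2  0.4]
up 9.6 [0.5346 0.339  0.1288] open 0.0449 F [ 0.5 -0.8 -0.8]
```

View pics/c2.png

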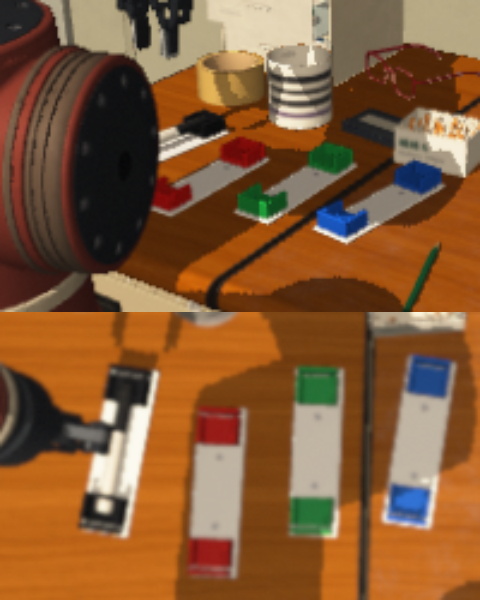

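The black marker lies along both black cradles at about (118,430) in the crop. Next are blue, green and red, with a lower grip.

```bash
sed -i 's/z=.002 if c=="blue" else .003; R/z=-.0005; R/; s/z=(.002 if c=="blue" else .003)+.013/z=.0125/' h.py; python3 - <<'E'
from h import *
pick("green"); s=env.get_state()
if .008<s["opening"]<.02: place("green")
i=env.capture("top"); cv2.imwrite("pics/c3.png",cv2.resize(i[100:300,60:460],(800,400)))
E
```

```text
down 13.5 [ 4.410e-01 -3.846e-01 -2.000e-04] open 0.0451 F [ 1.  -0.1  0.6]
grip 13.9 [ 4.412e-01 -3.849e-01  4.000e-04] open 0.0121 F [-0.7  1.3  6. ]
lift 14.7 [ 0.4403 -0.3839  0.1285] open 0.0117 F [0.4 0.1 0.3]
placed 17.7 [0.5381 0.1338 0.0118] open 0.0117 F [ 0.3 -0.3 -0.1]
up 19.0 [0.5379 0.1338 0.1289] open 0.0451 F [ 0.2 -0.8 -1.3]
```

View pics/c3.png

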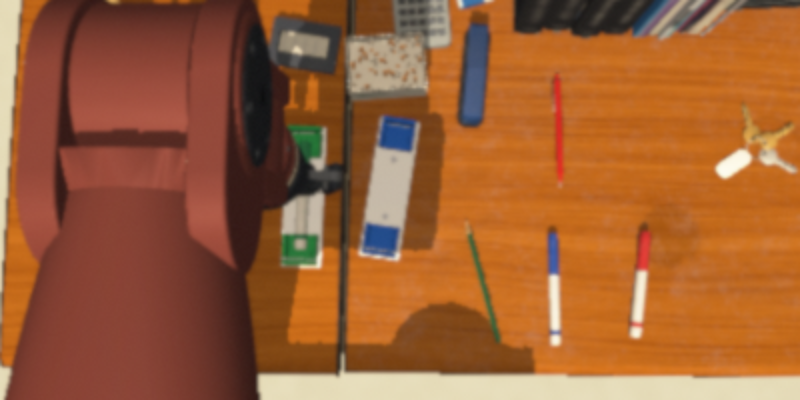

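The green marker lies in its rest at about (303,215), and the pen, pencil, blue and red are undisturbed. I'll do red and blue next, then move clear and check.

```bash
python3 - <<'E'
from h import *
for c in("red","blue"):
    pick(c); o=env.get_state()["opening"]
    if not .006<o<.02: print("grip?"); break
    place(c)
q=np.array(env.get_state()["joint_pos"])
env.move_joints([-1.332,.104,.097,1.564,0,1.353]); log("parked")
t=env.capture("top"); s=env.capture("scene"); cv2.imwrite("pics/top4.png",t)
a=cv2.resize(t[145:260,100:280],None,fx=4,fy=4,interpolation=cv2.INTER_CUBIC); cv2.imwrite("pics/c4.png",a[:, :720])
b=cv2.resize(s[150:300,150:450],None,fx=2.6,fy=2.6,interpolation=cv2.INTER_CUBIC); cv2.imwrite("pics/s4.png",b)
E
```

```text
down 21.9 [ 4.368e-01 -2.885e-01 -2.000e-04] open 0.0447 F [1.4 0.3 0.1]
grip 22.3 [ 4.371e-01 -2.889e-01  4.000e-04] open 0.0119 F [0.4 0.9 5.5]
lift 23.1 [ 0.436  -0.2879  0.1287] open 0.0119 F [-0.3 -0.  -0.4]
placed 26.1 [0.4933 0.2352 0.0118] open 0.0121 F [ 0.4  0.5 -0.5]
up 27.4 [0.4931 0.2351 0.1289] open 0.0452 F [ 0.6 -0.1 -0.6]
down 30.2 [ 4.298e-01 -1.800e-01 -3.000e-04] open 0.0453 F [ 0.2 -0.1 -0.4]
grip 30.6 [ 4.302e-01 -1.804e-01  4.000e-04] open 0.01 F [-0.8  1.5  5.7]
lift 31.4 [ 0.429  -0.1796  0.1287] open 0.0098 F [-0.1 -0.2 -0.5]
placed 33.5 [0.5516 0.0275 0.0118] open 0.0097 F [-0.3  0.3 -0.3]
up 34.8 [0.5514 0.0275 0.1289] open 0.0452 F [-0.6  0.  -0.4]
parked 37.1 [ 0.2652 -0.5379  0.2311] open 0.045 F [ 0.4 -0.9  0.8]
```

View pics/c4.png

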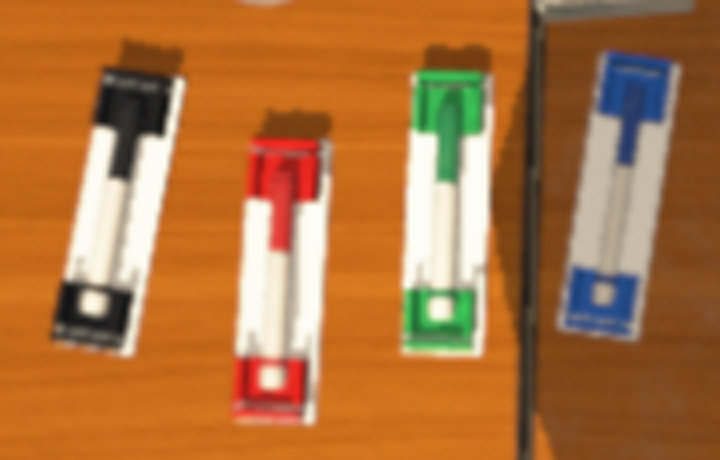

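View pics/s4.png

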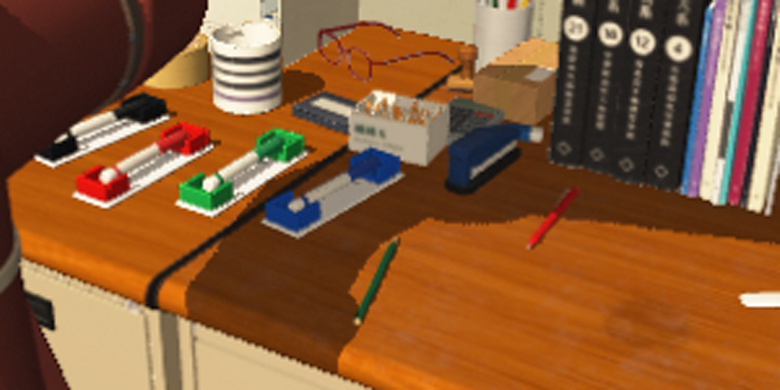

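All four markers sit between the cheeks and end stops of their own rests. In the crop they are black (110,210), red (277,270), green (445,200) and blue (618,190). The pen and pencil look untouched. I'll check those two numerically, then hand in.

```bash
python3 - <<'E'
from h import *
a=cv2.imread("pics/top0.png").astype(int);b=cv2.imread("pics/top4.png").astype(int)
d=np.abs(a-b).max(2)
print("pen diff",(d[135:198,330:348]>40).sum(),"pencil diff",(d[208:275,288:315]>40).sum())
env.close_job()
E
```

```text
pen diff 0 pencil diff 0
the job is handed in; nothing more can be done
```

All four markers are in the rests of their own cap colours, and I handed the job in at about 37 s of the 96 s allowed.

- **Final check:** top and scene pictures, taken with the arm parked clear, show each marker down in both cradles, between the cheeks and the end stops. I judged this by eye and did not measure the final marker poses.
- **Pen and pencil:** comparing the first and last top pictures gave no changed pixels around either, so both stayed where they were.
- **Forces:** wrist force was about 6 N at most in the readings I logged, far below the 120 N limit.
- **One reading disagreed:** the fingers closed to about 12 mm on the 16 mm markers and 10 mm on the 13 mm one. I gripped lower after the first marker, but the reading barely changed. No marker slipped and all landed correctly.

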